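Load the setting dies and hold the sprung keeper arm down

TASK

Stand the two loose setting dies upright, fully home, in empty wells of the wooden die block, each in the row of the sample die of its own length, and let go of them. Then take the black cross-handle of the yellow sprung keeper arm with the gripper, swing the arm over the block all the way down to its stop and keep holding it there: the program finishes while still holding the arm at its stop. Leave the two sample dies and everything else on the bench where they are.

Things in the scene. Friction and masses are not known exactly. Their poses are not given: they have to be found in the camera images.
- die_block: Fixed wooden block, 120 (x) x 160 (y) x 24 mm high. Six round wells 33 mm across, 8 mm deep (floor 16 mm above the bench), in two rows of three along its y: rows at x = -35 and +35 mm, wells at y = -50, 0, +50 mm in its frame. The middle well of each row holds a sample die. Origin: centre of its underside on the bench; z up. Yaw within 0.2 rad of 0.
- long_die: Brass setting die, the long one of the loose pair: round foot 28 mm across and 12 mm thick with a plain round stem 12 mm across standing up from its middle, 75 mm tall overall. Origin: centre of the foot's underside; z runs up the stem. Stands upright on the bench to the right of the block at the start. Weighs about 110 g.
- short_die: Brass setting die, the short one of the loose pair: round foot 28 mm across and 12 mm thick with a plain round stem 12 mm across standing up from its middle, 50 mm tall overall. Origin: centre of the foot's underside; z runs up the stem. Stands upright on the bench to the right of the block at the start. Weighs about 90 g.
- long_sample: Brass setting die, long sample: round foot 28 mm across and 12 mm thick with a plain round stem 12 mm across standing up from its middle, 75 mm tall overall. Origin: centre of the foot's underside; z runs up the stem. It stands in the middle well of the row for long dies (either row).
- short_sample: Brass setting die, short sample: round foot 28 mm across and 12 mm thick with a plain round stem 12 mm across standing up from its middle, 50 mm tall overall. Origin: centre of the foot's underside; z runs up the stem. It stands in the middle well of the row for short dies (either row).
- keeper (a joint): Swing of the yellow arm, rad. 0 = rest, leaning 20 degrees back from upright, away from the block; grows as the arm swings up over the top and down towards the block's -y; 1.92 = stop, level over the aisle between the rows. A spring always pulls it back to 0: 2 to 3 N at the handle at rest, 6 N at the stop; it flies back if let go.
- keeper_pivot (a point): Middle of the keeper arm's hinge axis, at (0, +100, +36) mm in the block's frame, between two green cheeks (60 mm high, 90 mm apart outside, y = 82 to 118 mm) on a steel foot 12 mm thick that ends at y = +140 mm. The axis runs along the block's x. Orientation: the block's.
- keeper_grip (a point): Grip point, middle of the handle's half on the block's -x side, 38 mm from the arm's middle (other half alike). Handle: fixed black round bar 14 mm thick, 110 mm long, parallel to the hinge axis, 220 mm from it; at the stop 36 mm above the bench. Arm 10 mm thick, 18 mm wide here, 48 mm from 50 mm inwards. Frame turns with the arm, equals the block's at 1.92. Handle turns in a pinch.
- wood_last: Brown wooden shoe last (foot shape), about 230 x 62 x 97 mm, lying to the left. Bystander. Origin under its middle.
- green_last: Lime-green plastic shoe last, about 230 x 62 x 97 mm, lying to the left. Bystander. Origin under its middle.
- sneaker: Orange and green sneaker with white sole, 260 x 85 x 92 mm, behind the die block. Bystander. Origin under its middle.
- hammer: Hammer lying behind the work. Bystander.
- glue_tin: Upright tin with yellow band, 72 mm across, 90 mm tall, on the right. Bystander. Origin under its middle.
- polish_jar: Upright low jar, 56 mm across, 50 mm tall, on the right. Bystander. Origin under its middle.

How it is judged:
On the way, in this order (a step that is already met when the one before it is completed fails the run):
1. both loose dies stand home in the row of their own length and are let go (z of long_die in the frame of die_block between 0.012 and 0.0195 m and angle between each of long_die, short_die's own z axis and vertical below 0.12 rad and horizontal distance between long_die and long_sample below 0.06 m and z of short_die in the frame of die_block between 0.012 and 0.0195 m and horizontal distance between short_die and short_sample below 0.06 m and contact force between the fingers and long_die below 0.1 N and contact force between the fingers and short_die below 0.1 N), for 0.2 s.
2. the keeper arm is swung to its stop and held by the fingers (value of joint keeper above 1.86 rad and contact force between the fingers and keeper above 1 N), for 0.3 s.
At the end, for the whole second after the job is handed in: Both dies upright (0.12 rad), feet on the well floors (within 3.5 mm), each under 60 mm from the sample of its own length, not touched by the fingers; keeper joint above 1.86 (stop 1.92) with the fingers on the arm (over 1 N), through the last second (all of step 1 and all of step 2); the arm keeps its last pose, push and grip.
It fails at once if a sample die is taken out or knocked (moved over 12 mm) (distance of any of long_sample, short_sample from where it was at the start of the episode above 0.012 m).
It fails at once if a bystander is moved over 30 mm (distance of any of wood_last, green_last, sneaker, hammer, glue_tin, polish_jar from where it was at the start of the episode above 0.03 m).
It also fails if it takes over 64 s, if anything falls off the work surface, if the arm or the gripper's body presses on something with over 40 N, if the wrist force passes 120 N, or if a joint passes its speed limit or range.

ROBOT

A 7-joint arm with a two-finger parallel gripper is mounted at the origin on the work surface. World frame = base frame: x ahead of the robot, y to its left, z up, the work surface at z = 0. Lengths are in m, angles in rad, forces in N, time in s.
With the tool pointing down it reaches from about 0.35 to 0.9 m from the base axis. Payload 8.1 kg.
Tool frame: the origin (TCP) lies at the very end of the fingers, on their centre line; the grasp point (between the pads) lies arm.hold_point_z behind it (arm.hold_point_z is the distance from the TCP to the grasp point, in m); z points along the fingers, y is the line along which they close (so a half turn about z gives the same grasp; the last joint's range is limited). The gripper opens to 92 mm and grips with 3 to 60 N. Pads are 19 mm wide; open, the fingers measure 130 mm over their backs; the gripper's body (75 mm by 190 mm) begins 47 mm behind the grasp point.
Start: joints at [-1.298, 0.434, 0.025, 1.573, -0.012, 1.134, -0.075], TCP at [0.229, 0.581, 0.227] pointing down, gripper open.
Joint ranges: [-2.62, 2.62], [-0.44, 2.09], [-1.27, 1.32], [0.08, 2.57], [-1.32, 4.46], [0.12, 2], [-2.74, 2.74]. Speed limits (rad/s): [2.22, 2.22, 3.01, 3.01, 3.14, 3.14, 3.14].

INTERFACE

Orientations are given as a rotation vector (axis times angle).
In Python, from cell import arm, vision, job, cut_out gives the robot as it stands. The module is installed in compiled form; this text tells all that it offers.
- The arm moves only by the tool play_rows, never from a script. Its argument "increments" is text: rows parted by semicolons, each of 5 numbers parted by spaces: the shift along the tool's x, y, z in cm, then the turn about the tool's z in degrees, then the opening, from -1 (shut) to 1 (fully open), so that 0 is half open. A call has 1 to 5 rows; each row shifts and turns the commanded pose from where the row before left it, along the tool's axes as they then stand; what a row does not reach is not made up. A row lasts 1/12 s, in which the tool goes at most 41.7 mm and 7.16 degrees, less where a joint would pass 70% of its speed; a pose out of reach is approached as far as the arm can. A call is refused whole if a number of a shift passes 4.17 or a number of a turn 7.16, either way. A call with a gripper value outside its range is refused whole. The fingers move at their own pace and stop on an object; "grip_force" is the grip in N (left out, the last holds). Time passes only in rows, so rows that do not move let the fingers close. It gives the time, the measured TCP pose, the force, the opening and the grip force at its end, in the units of the state.
- arm.observe(): the state, without advancing time (a new reading comes with each control period).
- vision.get_image(name): name is "scene" or "top" or "wrist"; returns a dict with "frame" (384x512x3 uint8, red, green, blue), "z_map" (384x512 float32, m along the optical axis (not along the pixel's ray), 0 where there is no reading), "mtx" (3x3 intrinsics, pixels), "cam_to_world" (4x4, takes a point from camera to world coordinates). Camera axes: x right, y up, looking along -z (the intrinsics and any distortion apply to the point x, -y, -z); pixel columns grow to the right and rows downward; lengths in m; the calibration is good to about 2 mm. The wrist camera is an equidistant fisheye: a pixel r from the principal point sees the ray r / f radians off the axis. A picture is of the moment at which its call begins.
- job.sign_off(): hands the job in; it is judged then, once.
Trained networks look in a picture, given as the dict that the camera call returned (one of the last four; its "shot" number tells which), for a name from the list of things; names that differ only in an ending like _2 or _b are one class to them, and where a whole thing is asked for, a point or a joint stands for the part that bears it (a point fixed in the world has none). Each returns a list of dicts, best first, with "confidence" (0 to 1); they miss things now and then, are a little off and sometimes report something else, mostly with a low value. They report only what shows in the picture. A call takes as long as a camera call.
- cut_out(query, picture): "mask" (384x512 bool, what is visible of it) and "point" ([row, column] in pixels, amid what is visible of it).
The state is a dict: "clock": time; "joints": joint angles; "dq": joint speeds; "joint_efforts": joint torques, N m; "position": TCP position; "ee_rot": TCP orientation; "force": force on the tool from outside, world axes, zero at the start; "ft_torque": the same for the moment, N m; "width": opening from 0.0 (shut) to 1.0 (fully open); "gripper_force": force on a finger pad.
Only numpy, scipy, OpenCV 4.12 (cv2) and the standard library are available. Lean on these libraries where they do the work, as an engineer would, in place of code of your own. Each camera call takes 0.05 s, during which the arm holds its last target. There are 200 camera calls.

## Working session

There is one attempt and no reset: what is moved stays moved. The work goes in short steps, Python scripts to look and compute and a tool call to move; the robot and the scene stay as the last step left them, time stands still between calls to the robot, and variables do not carry over. Pictures are saved under pics/ and viewed, at most 10 in all, crops included, and the job is handed in when it is done.

Besides the shell and the picture viewer there is one more tool, called after "Emit:" as a command line: name --argument value ..., lists and objects as JSON in quotes. play_rows: Moves the arm, as the interface text tells. Its arguments: {"type":"object","properties":{"increments":{"type":"string"},"grip_force":{"type":"number"}},"required":["increments"]}

```bash
mkdir -p pics
cat > h.py <<'E'
from cell import arm, vision, job, cut_out
import numpy as np, cv2
from scipy.spatial.transform import Rotation as R
def world(p, m):
    r,c=np.nonzero(m&(p["z_map"]>0)); z=p["z_map"][r,c]; K=p["mtx"]
    X=(c-K[0,2])/K[0,0]*z; Y=(r-K[1,2])/K[1,1]*z
    T=p["cam_to_world"]; return np.c_[X,-Y,-z]@T[:3,:3].T+T[:3,3]
E
python3 - <<'E'
from h import *
s=arm.observe(); print({k:np.round(v,3) for k,v in s.items()}, arm.hold_point_z)
for n in ["top","scene"]:
    p=vision.get_image(n); cv2.imwrite(f"pics/{n}0.png",p["frame"][...,::-1])
    print(n,p["mtx"].round(1).tolist(),p["cam_to_world"].round(3).tolist())
    for q in ["die_block","long_die","short_die","long_sample","short_sample","keeper","keeper_grip","sneaker","hammer","glue_tin","polish_jar","wood_last","green_last"]:
        for d in cut_out(q,p)[:3]:
            w=world(p,d["mask"])
            if len(w): print(q,round(d["confidence"],2),np.round(d["point"]),len(w),np.percentile(w,[2,50,98],axis=0).round(3).tolist())
E
```

```text
{'clock': np.float64(0.0), 'joints': array([-1.298,  0.435,  0.025,  1.574, -0.012,  1.134, -0.075]), 'dq': array([ 0.   ,  0.001,  0.001,  0.   ,  0.001, -0.001,  0.001]), 'joint_efforts': array([ 1.0000e-03, -6.6784e+01,  9.8600e-01, -3.1446e+01, -6.1000e-02,
        4.3000e-02,  0.0000e+00]), 'position': array([0.229, 0.581, 0.226]), 'ee_rot': array([-5.870e-01, -3.086e+00,  2.000e-03]), 'force': array([ 0.802, -0.065, -0.202]), 'ft_torque': array([0.006, 0.022, 0.024]), 'gripper_force': np.float64(0.0), 'width': np.float64(1.0)} 0.0188
top [[460.7, 0.0, 254.9], [0.0, 460.7, 192.5], [0.0, 0.0, 1.0]] [[-0.005, 0.991, -0.135, 0.321], [-1.0, -0.004, 0.004, 0.007], [0.003, 0.135, 0.991, 1.88], [0.0, 0.0, 0.0, 1.0]]
die_block 0.61 [210. 228.] 1726 [[0.451, -0.02, 0.007], [0.504, 0.105, 0.026], [0.562, 0.228, 0.25]]
die_block 0.42 [186. 139.] 928 [[0.485, 0.412, 0.01], [0.59, 0.46, 0.057], [0.695, 0.52, 0.101]]
long_die 0.4 [192. 312.] 40 [[0.553, -0.241, 0.005], [0.562, -0.226, 0.017], [0.574, -0.217, 0.081]]
short_die 0.61 [195. 312.] 42 [[0.553, -0.241, 0.003], [0.562, -0.226, 0.017]
[... 2135 characters left out ...]
rip 0.91 [188. 319.] 608 [[0.479, 0.136, 0.042], [0.516, 0.185, 0.143], [0.558, 0.227, 0.25]]
sneaker 0.69 [289. 300.] 2500 [[0.661, 0.05, 0.013], [0.818, 0.087, 0.07], [0.889, 0.139, 0.091]]
hammer 0.89 [272. 208.] 878 [[0.603, -0.222, 0.005], [0.714, -0.155, 0.024], [0.844, -0.104, 0.028]]
glue_tin 0.65 [243. 110.] 876 [[0.583, -0.481, 0.001], [0.633, -0.444, 0.07], [0.648, -0.419, 0.092]]
polish_jar 0.6 [218. 123.] 274 [[0.453, -0.473, 0.005], [0.484, -0.448, 0.038], [0.496, -0.428, 0.052]]
wood_last 0.68 [181. 368.] 877 [[0.314, 0.332, 0.013], [0.397, 0.395, 0.053], [0.436, 0.508, 0.098]]
green_last 0.83 [234. 402.] 1139 [[0.513, 0.406, 0.012], [0.657, 0.437, 0.057], [0.703, 0.5, 0.098]]
```

Run:
```python
import cv2
a=cv2.imread("pics/top0.png")[150:270,180:400]; b=cv2.imread("pics/scene0.png")[120:300,90:370]
a=cv2.resize(a,None,fx=2.8,fy=2.3); a=cv2.resize(a,(616,270)); b=cv2.resize(b,(513,330))
import numpy as np
o=np.zeros((600,616,3),np.uint8); o[:270]=a; o[270:,:513]=b
cv2.imwrite("pics/v1.png",o)
```

```text
(no output)
```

View pics/v1.png

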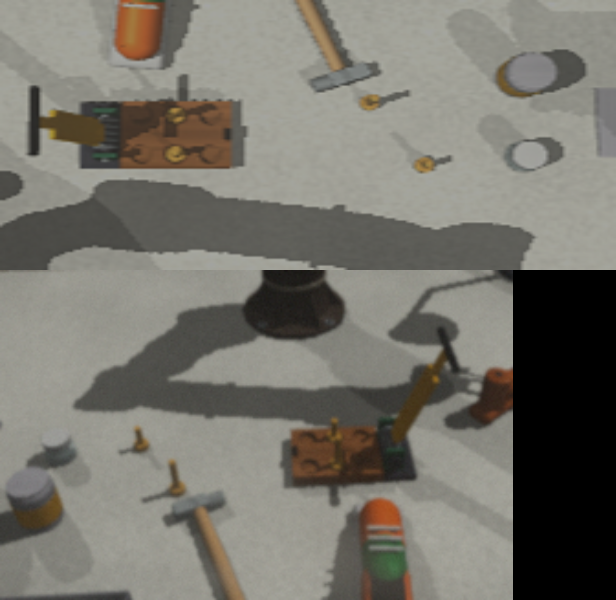

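The top view shows the short die at about pixel (331,222) and the long die at (312,195), just beside the hammer head. The block is at about (225,208) with the long sample in its far row, and the keeper is at +y. Next I measure these more precisely.

```bash
cat >> h.py <<'E'
def clouds():
    out=[]
    for n in ["top","scene"]:
        p=vision.get_image(n); out.append((n,world(p,np.ones((384,512),bool))))
    return out
E
python3 - <<'E'
from h import *
for n,w in clouds():
    def box(x0,x1,y0,y1,z0,z1): return w[(w[:,0]>x0)&(w[:,0]<x1)&(w[:,1]>y0)&(w[:,1]<y1)&(w[:,2]>z0)&(w[:,2]<z1)]
    for nm,b in dict(long=(.54,.585,-.25,-.2,.02,.1),short=(.41,.49,-.36,-.26,.016,.1),s_long=(.53,.57,.02,.08,.032,.11),s_short=(.45,.5,.02,.08,.032,.11)).items():
        q=box(*b)
        if len(q): print(n,nm,len(q),q.mean(0).round(4),q.min(0).round(4),q.max(0).round(4))
    q=box(.40,.62,-.06,.12,.019,.03); print(n,"block",len(q),cv2.minAreaRect((q[:,:2]*1000).astype(np.float32)), q[:,2].mean())
    q=box(.42,.60,.2,.27,.2,.3); print(n,"handle",len(q),q.mean(0), cv2.fitLine((q[:,:2]).astype(np.float32),1,0,.01,.01).ravel(), q.min(0),q.max(0))
    q=box(.40,.62,.1,.27,.005,.07); print(n,"foot",len(q),q.min(0),q.max(0))
E
```

```text
top long 16 [ 0.5637 -0.2288  0.0607] [ 0.5593 -0.2342  0.0223] [ 0.5692 -0.2247  0.0809]
top short 18 [ 0.4518 -0.3042  0.0333] [ 0.442  -0.3106  0.0161] [ 0.4622 -0.2988  0.059 ]
top s_long 25 [0.5416 0.0484 0.0547] [0.5308 0.02   0.032 ] [0.5636 0.0725 0.1006]
top s_short 26 [0.4739 0.051  0.0443] [0.4503 0.0202 0.0321] [0.4986 0.0724 0.0752]
top block 659 ((506.164794921875, 46.77245330810547), (142.43939208984375, 118.80860137939453), 89.78128814697266) 0.024256139012298502
top handle 151 [0.50719417 0.22435619 0.24259763] [0.99993634 0.0112837  0.46847105 0.22459471] [0.45349512 0.20578832 0.20027801] [0.56181327 0.2338736  0.25958817]
top foot 816 [0.40004155 0.10064196 0.00501619] [0.61782764 0.26996514 0.06875459]
scene long 54 [ 0.5707 -0.2316  0.0533] [ 0.5637 -0.2375  0.0242] [ 0.5746 -0.2268  0.0773]
scene short 33 [ 0.4568 -0.3086  0.0359] [ 0.4515 -0.3149  0.0167] [ 0.4609 -0.3036  0.0518]
scene s_long 56 [0.5467 0.0498 0.0661] [0.5379 0.0448 0.033 ] [0.5507 0.0559 0.0926]
scene s_short 33 [0.4766 0.05   0.0534] [0.4703 0.0453 0.0332] [0.482  0.0559 0.0686]
scene block 936 ((509.3078918457031, 44.94959259033203), (123.38457489013672, 149.70777893066406), 0.07384520024061203) 0.024054025396361117
scene handle 185 [0.51519926 0.22039946 0.23760969] [0.9999451  0.01048071 0.4991119  0.22050656] [0.45412205 0.20499567 0.20005618] [0.56553582 0.2326964  0.25095413]
scene foot 766 [0.44969636 0.10010099 0.00524364] [0.57176206 0.19025904 0.06980309]
```

Emit:
play_rows --increments "0 -4 -2 7 0.2;0 -4 -2 7 0.2;0 -4 -2 7 0.2;0 -4 0 7 0.2;0 -4 0 7 0.2" --grip_force 20

```text
clock: 1.92
position: [0.1191, 0.427, 0.2836]
ee_rot: [-1.498, -2.761, -0.004]
force: [-1.3, 0.2, 0.0]
width: 0.682
gripper_force: 0.0
```

```bash
cat >> h.py <<'E'
def state():
    s=arm.observe(); Rm=R.from_rotvec(s["ee_rot"]).as_matrix(); return s,s["position"],np.degrees(np.arctan2(Rm[1,1],Rm[0,1])),Rm
def plan(x,y,z,psi=None,n=5):
    s,p,a,_=state(); psi=a if psi is None else psi; d=(np.array([x,y,z])-p)*100/n; t=-(psi-a)/n
    print("pos",p.round(4),"psi",round(a,2),"clock",s["clock"])
    for i in range(n):
        q=np.radians(a-t*i); print("%.2f %.2f %.2f %.2f"%(d[0]*np.sin(q)-d[1]*np.cos(q) if 0 else d@[-(-np.sin(q)) if 0 else -np.sin(q),np.cos(q),0], d@[np.cos(q),np.sin(q),0], -d[2], t),end="; ")
    print()
E
sed -i 's/d\[0\]\*np.sin(q)-d\[1\]\*np.cos(q) if 0 else d@\[-(-np.sin(q)) if 0 else -np.sin(q),/d@[-np.sin(q),/' h.py
python3 -c "
from h import *
plan(.26,.28,.30,0,5)"
```

```text
pos [0.1191 0.427  0.2836] psi 33.04 clock 1.9167
-4.00 0.76 -0.33 6.61; -3.89 1.22 -0.33 6.61; -3.72 1.65 -0.33 6.61; -3.51 2.07 -0.33 6.61; -3.25 2.46 -0.33 6.61;
```

Emit:
play_rows --increments "-4 0.8 -0.3 6.6 0.2;-3.9 1.2 -0.3 6.6 0.2;-3.7 1.65 -0.3 6.6 0.2;-3.5 2.1 -0.3 6.6 0.2;-3.25 2.45 -0.3 6.6 0.2"

```text
clock: 2.33
position: [0.2623, 0.2813, 0.2981]
ee_rot: [-2.217, -2.225, -0.002]
force: [0.8, -0.2, 0.1]
width: 0.601
gripper_force: 0.0
```

Emit:
play_rows --increments "-3.8 1.5 0 0 0.2;-3.8 1.5 0 0 0.2;-3.8 1.5 0 0 0.2;-3.8 1.5 0 0 0.2;-3.8 1.5 0 0 0.2"

```text
clock: 2.75
position: [0.3383, 0.0915, 0.2978]
ee_rot: [-2.211, -2.231, -0.002]
force: [1.1, -0.0, -0.2]
width: 0.599
gripper_force: 0.0
```

Emit:
play_rows --increments "-3.8 1.5 0 0 0.2;-3.8 1.5 0.6 0 0.2;-3.8 1.5 0.6 0 0.2;-3.8 1.5 0.6 0 0.2;-3.8 1.5 0.6 0 0.2"

```text
clock: 3.17
position: [0.4144, -0.0964, 0.2743]
ee_rot: [2.211, 2.231, 0.005]
force: [0.9, 1.7, -0.8]
width: 0.599
gripper_force: 0.0
```

Emit:
play_rows --increments "-3.8 0.7 1.2 0 0.2;-3.8 0.7 1.2 0 0.2;-3.8 0.7 1.2 0 0.2;-3.8 0.7 1.2 0 0.2;-3.8 0.7 1.2 0 0.2"

```text
clock: 3.58
position: [0.4501, -0.2783, 0.2147]
ee_rot: [-2.209, -2.232, 0.0]
force: [0.7, 1.1, 0.2]
width: 0.599
gripper_force: 0.0
```

Emit:
play_rows --increments "-1 0.2 2 0 0.2;-1 0.2 2 0 0.2;0 0 0 0 0.2;0 0 0 0 0.2"

```text
clock: 3.92
position: [0.453, -0.2969, 0.1754]
ee_rot: [-2.211, -2.228, 0.002]
force: [0.3, -0.3, 0.1]
width: 0.601
gripper_force: 0.0
```

Run:
```python
from h import *
s,p,a,Rm=state(); print(p,a)
im=vision.get_image("wrist"); cv2.imwrite("pics/w1.png",im["frame"][...,::-1])
T=im["cam_to_world"]; print(im["mtx"].round(1).tolist(), T.round(3).tolist())
for q in ["short_die","long_die"]:
    for d in cut_out(q,im)[:3]: print(q,round(d["confidence"],2),d["point"],d["mask"].sum())
```

```text
[ 0.45302796 -0.29685504  0.17538865] 0.41973914317977545
[[297.3, 0.0, 252.2], [0.0, 297.3, 185.1], [0.0, 0.0, 1.0]] [[1.0, -0.009, 0.001, 0.454], [0.009, 0.969, 0.246, -0.233], [-0.003, -0.246, 0.969, 0.334], [0.0, 0.0, 0.0, 1.0]]
short_die 0.57 [179.1, 252.1] 527
long_die 0.63 [115.9, 355.7] 748
long_die 0.28 [279.5, 261.6] 477
```

View pics/w1.png

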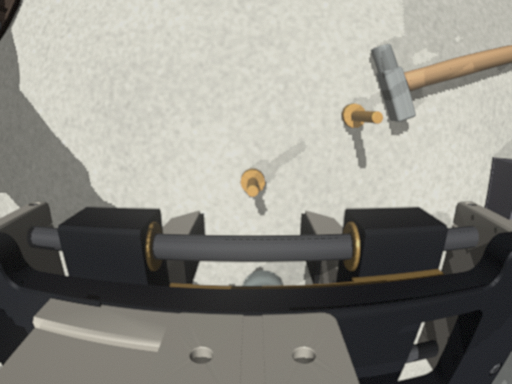

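The wrist view shows the short die at about (252,182) and the long die's foot at (354,115) with its stem tip at (377,117). The hammer head is at about (395,80). Next I project these with the fisheye model.

```bash
cat >> h.py <<'E'
def wcloud(im):
    K,z=im["mtx"],im["z_map"]; r,c=np.nonzero(z>0); u,v=(c-K[0,2]),(r-K[1,2]); q=np.hypot(u,v)+1e-9; th=q/K[0,0]
    ok=th<1.2; r,c,u,v,q,th=[k[ok] for k in (r,c,u,v,q,th)]; Z=z[r,c]; t=np.tan(th)*Z
    T=im["cam_to_world"]; return np.c_[u/q*t,-v/q*t,-Z]@T[:3,:3].T+T[:3,3]
def sel(w,x0,x1,y0,y1,z0,z1): return w[(w[:,0]>x0)&(w[:,0]<x1)&(w[:,1]>y0)&(w[:,1]<y1)&(w[:,2]>z0)&(w[:,2]<z1)]
def circ(q):
    (x,y),r=cv2.minEnclosingCircle((q[:,:2]*1000).astype(np.float32)); return round(x,1),round(y,1),round(r,1),len(q),q[:,2].max().round(4)
E
python3 - <<'E'
from h import *
w=wcloud(vision.get_image("wrist"))
print("short top",circ(sel(w,.43,.48,-.33,-.28,.045,.055)),"foot",circ(sel(w,.42,.49,-.34,-.27,.009,.014)))
print("long top",circ(sel(w,.54,.60,-.26,-.2,.07,.08)),"foot",circ(sel(w,.54,.59,-.26,-.2,.009,.014)))
print("hammer",sel(w,.575,.65,-.26,-.12,.02,.06).min(0),sel(w,.575,.65,-.26,-.12,.02,.06).max(0))
E
```

```text
short top (454.3, -310.8, 5.9, 116, np.float64(0.0519)) foot (454.3, -310.9, 13.9, 289, np.float64(0.014))
long top (567.7, -233.3, 6.5, 139, np.float64(0.0783)) foot (567.2, -233.1, 14.3, 298, np.float64(0.0139))
hammer [ 0.58671229 -0.23514167  0.02001859] [ 0.64995503 -0.14829075  0.02916723]
```

Emit:
play_rows --increments "-1.4 0.15 2 0 0.2;0 0 3.4 0 0.2;0 0 4 0 0.2;0 0 4 0 0.2;0 0 2 0 0.2"

```text
clock: 4.53
position: [0.455, -0.3085, 0.0192]
ee_rot: [-2.207, -2.231, 0.0]
force: [0.4, 1.3, 0.9]
width: 0.603
gripper_force: 0.0
```

Emit:
play_rows --increments "0 0 0 0 -1;0 0 0 0 -1;0 0 0 0 -1;0 0 0 0 -1;0 0 0 0 -1"

```text
clock: 4.95
position: [0.4566, -0.3111, 0.0237]
ee_rot: [2.21, 2.23, 0.002]
force: [0.2, -0.4, 0.4]
width: 0.289
gripper_force: 0.0
```

Emit:
play_rows --increments "0 0 0 0 -1;0 0 0 0 -1;0 0 0 0 -1;0 0 0 0 -1;0 0 0 0 -1"

```text
clock: 5.37
position: [0.4557, -0.3108, 0.0225]
ee_rot: [-2.212, -2.231, -0.001]
force: [-0.5, 2.1, 7.9]
width: 0.123
gripper_force: 20.0
```

Emit:
play_rows --increments "0 0 -3 0 -1;0 0 -4 0 -1;2 0 -3.6 0 -1;4 0 -1 0 -1;4.1 0 0 0 -1"

```text
clock: 5.78
position: [0.4558, -0.2113, 0.1409]
ee_rot: [2.213, 2.224, 0.004]
force: [1.1, 0.5, -1.2]
width: 0.123
gripper_force: 20.0
```

Emit:
play_rows --increments "4.1 0.2 0 0 -1;4.1 0.4 0 0 -1;4.1 0.4 0 0 -1;4.1 0.4 0 0 -1;3.5 0.4 0 0 -1"

```text
clock: 6.2
position: [0.4704, -0.0075, 0.138]
ee_rot: [-2.209, -2.231, -0.001]
force: [1.4, -0.3, -0.9]
width: 0.126
gripper_force: 20.0
```

Emit:
play_rows --increments "0.8 0 0 0 -1;0 0 0 0 -1;0 0 0 0 -1"

```text
clock: 6.45
position: [0.4706, -0.0025, 0.138]
ee_rot: [-2.21, -2.232, 0.001]
force: [-0.1, -1.1, -1.5]
width: 0.127
gripper_force: 20.0
```

```bash
cat > blk.py <<'E'
from h import *
s,p,a,Rm=state(); print(p,a,s["width"])
im=vision.get_image("wrist"); cv2.imwrite("pics/w_%d.png"%(s["clock"]*100),im["frame"][...,::-1]); w=wcloud(im)
for b in [(.46,.495,.03,.07,.055,.075),(.53,.56,.03,.07,.08,.1),(.44,.51,.03,.07,.025,.033),(.51,.57,.03,.07,.025,.033)]:
    q=sel(w,*b); 
    if len(q)>3: print(b,circ(q))
q=sel(w,.40,.62,-.06,.13,.02,.0265); print("blk",cv2.minAreaRect((q[:,:2]*1000).astype(np.float32)))
for x,y in [(.474,-.002),(.544,-.002),(.474,.098),(.544,.098)]:
    q=sel(w,x-.024,x+.024,y-.024,y+.024,.012,.0195); 
    if len(q)>20: print("well",x,y,circ(q))
E
python3 blk.py
```

```text
[ 0.47059906 -0.00252045  0.13803118] 0.579145413746807 0.12672389024326344
(0.46, 0.495, 0.03, 0.07, 0.055, 0.075) (474.7, 49.6, 6.0, 179, np.float64(0.0686))
(0.53, 0.56, 0.03, 0.07, 0.08, 0.1) (544.0, 49.0, 6.3, 263, np.float64(0.0934))
(0.44, 0.51, 0.03, 0.07, 0.025, 0.033) (479.5, 50.1, 35.7, 1069, np.float64(0.0307))
(0.51, 0.57, 0.03, 0.07, 0.025, 0.033) (540.1, 50.0, 34.6, 920, np.float64(0.033))
blk ((509.40350341796875, 49.320404052734375), (120.7905502319336, 160.44737243652344), 0.1623697429895401)
well 0.474 -0.002 (474.5, -1.4, 16.4, 875, np.float64(0.0194))
well 0.544 -0.002 (544.9, -1.4, 16.5, 783, np.float64(0.0194))
well 0.474 0.098 (474.5, 99.7, 16.8, 960, np.float64(0.0195))
well 0.544 0.098 (545.3, 99.6, 16.5, 842, np.float64(0.0195))
```

Emit:
play_rows --increments "0.15 0.4 1 0 -1;0 0 3 0 -1;0 0 3 0 -1;0 0 0 0 -1;0 0 0 0 -1"

```text
clock: 6.92
position: [0.4735, -0.0028, 0.0672]
ee_rot: [-2.214, -2.226, 0.005]
force: [0.6, 0.2, -0.2]
width: 0.127
gripper_force: 20.0
```

Run:
```python
from h import *
s,p,a,Rm=state(); print(p,a,s["force"])
im=vision.get_image("wrist"); cv2.imwrite("pics/w3.png",im["frame"][...,::-1]); w=wcloud(im)
T=im["cam_to_world"]; print(T[:3,3])
for z0,z1 in [(.03,.036),(.036,.044),(.046,.056),(.056,.09)]:
    q=sel(w,.455,.495,-.03,.025,z0,z1); print(z0,len(q),q.mean(0) if len(q) else 0, circ(q) if len(q)>2 else 0)
```

```text
[ 0.47353161 -0.00275086  0.06720112] 0.3103987383729985 [ 0.58908465  0.15776757 -0.2032692 ]
[0.47503421 0.06144399 0.22582747]
0.03 0 0 0
0.036 0 0 0
0.046 177 [0.47507357 0.00833578 0.05163832] (475.2, 2.7, 13.0, 177, np.float64(0.056))
0.056 1323 [0.47492255 0.00463493 0.07040191] (475.0, 5.6, 13.5, 1323, np.float64(0.09))
```

View pics/w3.png

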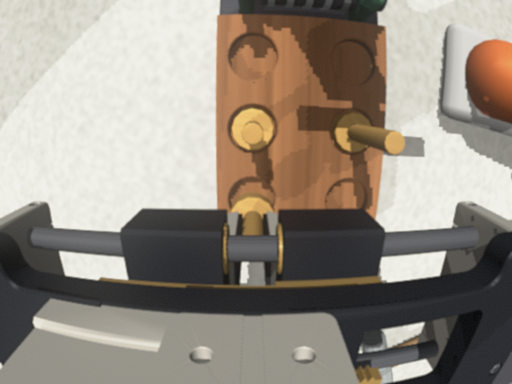

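The picture shows the held die's foot at about (252,203), over the near-left well, which is partly hidden at (252,190). Next I fit the front edge of the foot.

```bash
cat > held.py <<'E'
from h import *
import sys
from scipy.optimize import least_squares
cx,cy,z0,z1=map(float,sys.argv[1:5])
s,p,a,Rm=state(); print(p,a,s["force"].round(1))
w=wcloud(vision.get_image("wrist"))
q=sel(w,cx-.02,cx+.02,cy-.005,cy+.025,z0,z1); print(len(q), q[:,0].min(),q[:,0].max(),np.percentile(q[:,1],[50,90,98,100]).round(4),q[:,2].max())
f=least_squares(lambda c:np.hypot(q[:,0]-c[0],q[:,1]-c[1])-.014,[cx,cy],loss="soft_l1",f_scale=.001); print("side fit",f.x)
E
python3 held.py .4735 -.002 .046 .054
```

```text
[ 0.47459643 -0.00259999  0.06831992] 0.33766495687195097 [ 0.6 -0.8 -0.9]
116 0.463203214682856 0.48930489410481176 [0.0095 0.011  0.0111 0.0113] 0.0539967645144484
side fit [ 0.47596726 -0.00304703]
```

Emit:
play_rows --increments "0.18 -0.1 0 0 -1;0 0 1 0 -1;0 0 1 0 -1;0 0 0.7 0 -1;0 0 0 0 -1"

```text
clock: 7.43
position: [0.4727, 0.001, 0.0396]
ee_rot: [-2.21, -2.23, 0.002]
force: [-0.4, -1.0, -0.3]
width: 0.123
gripper_force: 20.0
```

Emit:
play_rows --increments "0 0 0.2 0 -1;0 0 0 0 -1"

```text
clock: 7.6
position: [0.4735, 0.0007, 0.0388]
ee_rot: [-2.211, -2.23, 0.001]
force: [-0.9, 0.3, -0.3]
width: 0.123
gripper_force: 20.0
```

Emit:
play_rows --increments "0 0 0 0 -0.3;0 0 0 0 -0.3;0 0 0 0 -0.3;0 0 0 0 -0.3;0 0 0 0 -0.3"

```text
clock: 8.02
position: [0.4738, 0.0008, 0.0392]
ee_rot: [-2.211, -2.231, -0.0]
force: [0.1, 0.5, -0.2]
width: 0.344
gripper_force: 0.0
```

Emit:
play_rows --increments "0 0 -2 0 -0.3;0 0 -4 0 -0.3;0 0 -4 0 -0.3;-4 0 0 0 -0.3;-4 0 0 0 -0.3"

```text
clock: 8.43
position: [0.4769, -0.075, 0.1407]
ee_rot: [2.196, 2.244, 0.006]
force: [0.7, -1.4, 0.1]
width: 0.354
gripper_force: 0.0
```

Run:
```python
from h import *
s,p,a,Rm=state(); print(p,a,s["width"])
w=wcloud(vision.get_image("wrist"))
print("short top",circ(sel(w,.455,.495,-.03,.02,.055,.075)),"foot",circ(sel(w,.455,.495,-.025,.025,.0265,.032)))
print("sample",circ(sel(w,.455,.495,.03,.07,.055,.075)))
```

```text
[ 0.47692549 -0.07497614  0.14074357] 1.2417846484002573 0.354039059111791
short top (474.8, 0.6, 6.0, 189, np.float64(0.0684)) foot (474.0, -0.6, 26.6, 517, np.float64(0.0308))
sample (474.0, 48.8, 6.0, 205, np.float64(0.0685))
```

Emit:
play_rows --increments "-3.5 1.9 0 0 -0.3;-3.5 1.9 0 0 -0.3;-3.5 1.9 0 0 -0.3;-3.5 1.9 0 0 -0.3;-1.8 1.4 0 0 -0.3"

```text
clock: 8.9
position: [0.5661, -0.2415, 0.1391]
ee_rot: [2.215, 2.226, -0.002]
force: [-0.7, -0.0, 0.3]
width: 0.351
gripper_force: 0.0
```

Emit:
play_rows --increments "0 0 0 0 -0.3;0 0 0 0 -0.3"

```text
clock: 9.07
position: [0.5654, -0.2382, 0.1384]
ee_rot: [-2.214, -2.228, 0.002]
force: [-0.2, -0.3, -1.0]
width: 0.351
gripper_force: 0.0
```

Run:
```python
from h import *
plan(.5675,-.2332,.040,0,5)
w=wcloud(vision.get_image("wrist"))
print("long top",circ(sel(w,.54,.60,-.26,-.2,.07,.082)),sel(w,.585,.65,-.26,-.12,.02,.06).max(0))
```

```text
pos [ 0.5654 -0.2382  0.1384] psi 0.34 clock 9.0667
0.10 0.04 1.97 0.07; 0.10 0.04 1.97 0.07; 0.10 0.04 1.97 0.07; 0.10 0.04 1.97 0.07; 0.10 0.04 1.97 0.07; 
long top (568.1, -233.7, 6.1, 193, np.float64(0.0776)) [ 0.6499444  -0.14823398  0.02929556]
```

Emit:
play_rows --increments "0.45 0.25 1 0.3 -0.3;0 0 2 0 -0.3;0 0 3 0 -0.3;0 0 3 0 -0.3;0 0 0.8 0 -1"

```text
clock: 9.53
position: [0.5658, -0.2281, 0.0364]
ee_rot: [-2.211, -2.222, 0.003]
force: [-0.3, 1.4, -0.4]
width: 0.314
gripper_force: 0.0
```

Emit:
play_rows --increments "0 0 0 0 -1;0 0 0 0 -1;0 0 0 0 -1;0 0 0 0 -1;0 0 0 0 -1"

```text
clock: 9.95
position: [0.5689, -0.232, 0.0421]
ee_rot: [2.217, 2.225, 0.002]
force: [0.2, -0.7, -2.5]
width: 0.125
gripper_force: 20.0
```

Emit:
play_rows --increments "0 0 -2 0 -1;0 0 -4 0 -1;0 0 -4 0 -1;2.5 -0.3 -1 0 -1;4 -0.4 0 0 -1"

```text
clock: 10.37
position: [0.5626, -0.1726, 0.156]
ee_rot: [2.219, 2.211, 0.004]
force: [1.3, 0.8, -1.8]
width: 0.127
gripper_force: 20.0
```

Emit:
play_rows --increments "4 -0.4 0 0 -1;4 -0.4 0 0 -1;4 -0.4 0 0 -1;3 -0.4 0 0 -1;1.7 0 0 0 -1"

```text
clock: 10.78
position: [0.5436, 0.0048, 0.1511]
ee_rot: [-2.211, -2.228, -0.002]
force: [0.2, 0.0, 0.0]
width: 0.128
gripper_force: 20.0
```

Emit:
play_rows --increments "0 0 2 0 -1;0 0 2 0 -1;0 0 2 0 -1;0 0 0 0 -1;0 0 0 0 -1"

```text
clock: 11.2
position: [0.544, -0.0002, 0.0912]
ee_rot: [-2.217, -2.224, 0.001]
force: [0.4, 0.6, -1.6]
width: 0.123
gripper_force: 20.0
```

```bash
python3 - <<'E'
from h import *
s,p,a,Rm=state(); print(p,a,s["force"].round(1))
b=p[2]-.041; print("base",b)
import subprocess
E
python3 held.py .545 -.001 .048 .060
```

```text
[ 5.43979946e-01 -2.40060688e-04  9.11693444e-02] 0.1683464532744986 [ 0.4  0.6 -1.6]
base 0.05016934443599499
[ 5.43979946e-01 -2.40060688e-04  9.11693444e-02] 0.1683464532744986 [ 0.4  0.6 -1.6]
122 0.5316055659449347 0.5590674377930468 [0.0101 0.0114 0.0117 0.012 ] 0.059763923962906446
side fit [ 0.54527038 -0.00248403]
```

Emit:
play_rows --increments "0.13 0 0 0 -1;0 0 1.2 0 -1;0 0 1.2 0 -1;0 0 0.8 0 -1;0 0 0 0 -1"

```text
clock: 11.67
position: [0.5438, 0.0015, 0.0574]
ee_rot: [-2.216, -2.224, 0.002]
force: [-0.3, 0.2, -1.3]
width: 0.12
gripper_force: 20.0
```

Emit:
play_rows --increments "0 0 0.2 0 -1;0 0 0 0 -1"

```text
clock: 11.83
position: [0.5442, 0.0011, 0.0569]
ee_rot: [-2.217, -2.224, 0.0]
force: [-1.3, 0.5, 3.7]
width: 0.124
gripper_force: 20.0
```

Emit:
play_rows --increments "0 0 0 0 -0.3;0 0 0 0 -0.3;0 0 0 0 -0.3;0 0 0 0 -0.3;0 0 0 0 -0.3"

```text
clock: 12.25
position: [0.5443, 0.0013, 0.0569]
ee_rot: [-2.217, -2.225, 0.0]
force: [0.3, 0.5, 0.3]
width: 0.349
gripper_force: 0.0
```

Emit:
play_rows --increments "0 0 -2 0 -0.3;0 0 -4 0 -0.3;0 0 -4 0 -0.3;-3.5 0 -2 0 -0.3;-3.5 0 -2 0 -0.3"

```text
clock: 12.67
position: [0.5456, -0.0671, 0.1987]
ee_rot: [-2.211, -2.232, -0.002]
force: [0.6, -0.4, -0.8]
width: 0.349
gripper_force: 0.0
```

Run:
```python
from h import *
s,p,a,Rm=state(); print(p,a,s["width"],s["joints"].round(2))
w=wcloud(vision.get_image("wrist"))
for n,x,z in (("short",.4745,.066),("long",.545,.091)):
    for y in (0,.05): print(n,circ(sel(w,x-.02,x+.02,y-.02,y+.02,z-.01,z+.01)),"foot",sel(w,x-.012,x+.012,y-.012,y+.012,.02,.035)[:,2].mean())
```

```text
[ 0.54556922 -0.06712979  0.198681  ] 0.5447598999207885 0.34921493915423746 [-0.68  0.48  1.02  1.85 -0.46  1.07  0.53]
short (474.8, 1.1, 6.3, 126, np.float64(0.068)) foot 0.02851749764235978
short (474.5, 49.0, 6.1, 132, np.float64(0.0681)) foot 0.028611520629181257
long (545.2, -0.3, 5.7, 135, np.float64(0.0932)) foot 0.02855497819172943
long (544.4, 49.0, 6.3, 153, np.float64(0.0932)) foot 0.028562787444695946
```

Emit:
play_rows --increments "0 -0.5 -2.2 -7 0.3;0 -0.5 -2.2 -7 0.3;0 -0.5 -2.2 -7 0.3;0 -0.5 -2.2 -7 0.3;0 -0.5 -2.2 -7 0.3"

```text
clock: 13.13
position: [0.5203, -0.075, 0.3078]
ee_rot: [-1.438, -2.792, -0.0]
force: [0.0, 0.7, 0.3]
width: 0.636
gripper_force: 0.0
```

```bash
python3 -c "
from h import *
plan(.4715,.2247,.31,90,9)"
```

```text
pos [ 0.5203 -0.075   0.3078] psi 35.51 clock 13.1333
3.03 1.49 -0.02 -6.05; 2.85 1.80 -0.02 -6.05; 2.65 2.09 -0.02 -6.05; 2.41 2.36 -0.02 -6.05; 2.15 2.60 -0.02 -6.05; 1.86 2.81 -0.02 -6.05; 1.55 3.00 -0.02 -6.05; 1.23 3.14 -0.02 -6.05; 0.89 3.25 -0.02 -6.05;
```

Emit:
play_rows --increments "3 1.5 0 -6 0.3;2.85 1.8 0 -6 0.3;2.65 2.1 0 -6 0.3;2.4 2.35 0 -6 0.3;2.15 2.6 0 -6 0.3"

```text
clock: 13.55
position: [0.4945, 0.093, 0.3071]
ee_rot: [-0.667, -3.069, -0.002]
force: [0.5, 0.3, 0.4]
width: 0.65
gripper_force: 0.0
```

Emit:
play_rows --increments "1.85 2.8 0 -6 0.3;1.55 3 0 -6 0.3;1.25 3.15 0 -6 0.3;0.9 3.25 0 -6 0.3;0 0 0 -0.5 0.3"

```text
clock: 13.97
position: [0.4725, 0.2327, 0.3063]
ee_rot: [0.016, -3.139, -0.004]
force: [-0.3, 0.3, -0.3]
width: 0.651
gripper_force: 0.0
```

Emit:
play_rows --increments "0 0 0 0 0.3;0 0 0 0 0.3"

```text
clock: 14.13
position: [0.4748, 0.2242, 0.3069]
ee_rot: [-0.011, -3.141, 0.0]
force: [0.6, -0.4, 0.7]
width: 0.653
gripper_force: 0.0
```

Run:
```python
from h import *
s,p,a,Rm=state(); print(s["joints"].round(2)); plan(.4715,.2247,.224,90,3)
im=vision.get_image("wrist"); cv2.imwrite("pics/w5.png",im["frame"][...,::-1])
w=wcloud(im); q=sel(w,.44,.58,.19,.26,.21,.27); print(len(q)); 
if len(q): print(q.min(0),q.max(0),q.mean(0))
w=dict(clouds())["top"]; q=sel(w,.44,.50,.2,.26,.22,.27); print(q.mean(0),q.min(0),q.max(0))
```

```text
[-1.05  0.22  0.64  1.73 -0.14  1.24  1.18]
pos [0.4748 0.2242 0.3069] psi 89.6 clock 14.1333
0.11 0.02 2.76 -0.13; 0.11 0.02 2.76 -0.13; 0.11 0.02 2.76 -0.13; 
1729
[0.45523164 0.20810554 0.21030809] [0.55682692 0.23175959 0.25209683] [0.49636266 0.22352121 0.24522089]<stdin>:6: RuntimeWarning: Mean of empty slice.
  ret = um.true_divide(
Traceback (most recent call last):
ValueError: zero-size array to reduction operation minimum which has no identity
```

View pics/w5.png

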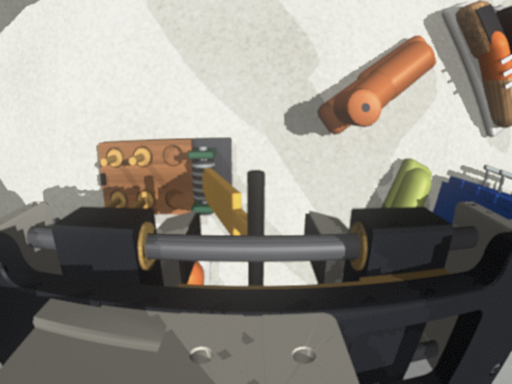

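The wrist view shows the handle at column 256, centred between the open fingers at about 195 and 310. Both dies stand in the block on the left, at about (110,160) and (120,200). Next I descend onto the handle.

Emit:
play_rows --increments "0.3 0 1 0 0.3;0 0 2.5 0 0.3;0 0 2.5 0 0.3;0 0 2.3 0 0.3;0 0 0 0 -1" --grip_force 40

```text
clock: 14.7
position: [0.4691, 0.2233, 0.2199]
ee_rot: [-0.01, -3.135, 0.005]
force: [-1.2, -1.0, -0.8]
width: 0.616
gripper_force: 0.0
```

Emit:
play_rows --increments "0 0 0 0 -1;0 0 0 0 -1;0 0 0 0 -1;0 0 0 0 -1;0 0 0 0 -1"

```text
clock: 15.12
position: [0.4722, 0.2253, 0.2251]
ee_rot: [0.008, 3.141, 0.003]
force: [-0.5, 0.0, -0.0]
width: 0.264
gripper_force: 0.0
```

Emit:
play_rows --increments "0 0 0 0 -1;0 0 0 0 -1;0 0 0 0 -1;0 0 0 0 -1"

```text
clock: 15.45
position: [0.472, 0.2261, 0.2246]
ee_rot: [0.007, 3.141, 0.003]
force: [-0.1, 4.4, 3.4]
width: 0.139
gripper_force: 40.0
```

Run:
```python
from h import *
s,p,a,Rm=state(); print(p,a,s["force"],s["width"],s["gripper_force"])
import numpy as np
q=np.radians(20)-np.r_[np.linspace(0,1.92,19)]
y=.22*np.sin(q); z=.22*np.cos(q); print(np.c_[np.diff(y),-np.diff(z)].round(4).tolist()*1)
```

```text
[0.47203256 0.22607822 0.22462821] 89.74460177926503 [-0.09602036  4.42344907  3.42157178] 0.13864927811006292 40.00083088874817
[[-0.0224, -0.0068], [-0.023, -0.0044], [-0.0234, -0.0019], [-0.0234, 0.0006], [-0.0233, 0.0031], [-0.0228, 0.0055], [-0.0221, 0.0079], [-0.0211, 0.0102], [-0.0199, 0.0124], [-0.0185, 0.0145], [-0.0168, 0.0163], [-0.015, 0.018], [-0.013, 0.0195], [-0.0108, 0.0208], [-0.0086, 0.0218], [-0.0062, 0.0226], [-0.0037, 0.0232], [-0.0012, 0.0234]]
```

Emit:
play_rows --increments "0 -2.24 -0.68 0 -1;0 -2.3 -0.44 0 -1;0 -2.34 -0.19 0 -1;0 -2.34 0.06 0 -1;0 -2.33 0.31 0 -1"

```text
clock: 15.87
position: [0.4712, 0.1097, 0.2343]
ee_rot: [0.007, 3.141, 0.004]
force: [1.9, 6.1, -0.1]
width: 0.141
gripper_force: 40.0
```

Emit:
play_rows --increments "0 -2.28 0.55 0 -1;0 -2.21 0.79 0 -1;0 -2.11 1.02 0 -1;0 -1.99 1.24 0 -1;0 0 0 0 -1"

```text
clock: 16.28
position: [0.4703, 0.0209, 0.1963]
ee_rot: [-0.014, -3.141, -0.0]
force: [0.3, 0.7, 5.1]
width: 0.14
gripper_force: 40.0
```

Emit:
play_rows --increments "0 -1.85 1.45 0 -1;0 -1.68 1.63 0 -1;0 -1.5 1.8 0 -1;0 -1.3 1.95 0 -1;0 0 0 0 -1"

```text
clock: 16.7
position: [0.4696, -0.0406, 0.127]
ee_rot: [-0.011, -3.139, -0.001]
force: [1.6, 3.7, 2.8]
width: 0.141
gripper_force: 40.0
```

Run:
```python
from h import *
s,p,a,Rm=state(); d=p+[0,0,.0188]-[0,.1495,.036]; print(p,a,s["force"],s["width"],"radius",np.hypot(d[1],d[2]),"q",np.radians(20)+np.arctan2(-d[1],d[2]))
```

```text
[ 0.46964299 -0.04062804  0.12701145] 89.60035770275927 [1.59677484 3.67915024 2.77631574] 0.14121932081548708 radius 0.21956144222703677 q 1.3961017931367607
```

Emit:
play_rows --increments "0 -1.08 2.08 0 -1;0 -0.86 2.18 0 -1;0 -0.62 2.26 0 -1;0 -0.37 2.32 0 -1;0 -0.1 2 0 -1"

```text
clock: 17.12
position: [0.4693, -0.0688, 0.0195]
ee_rot: [-0.007, -3.139, -0.004]
force: [-1.0, 10.5, 11.8]
width: 0.141
gripper_force: 40.0
```

Emit:
play_rows --increments "0 0 0.3 0 -1;0 0 0.2 0 -1;0 0 0 0 -1;0 0 0 0 -1"

```text
clock: 17.45
position: [0.4693, -0.0687, 0.0168]
ee_rot: [-0.008, -3.14, -0.006]
force: [-7.7, 4.9, 33.5]
width: 0.139
gripper_force: 40.0
```

```bash
cat > k.py <<'E'
from h import *
s,p,a,Rm=state(); d=p+[0,0,.0188]-[0,.1495,.036]; print(p,a,s["force"],s["width"],s["gripper_force"],"radius",np.hypot(d[1],d[2]),"q",np.radians(20)+np.arctan2(-d[1],d[2]))
n="scene"; im=vision.get_image(n); cv2.imwrite("pics/fin%d.png"%(s["clock"]*100),cv2.resize(im["frame"][130:260,200:380,::-1],None,fx=4,fy=4))
w=world(im,np.ones((384,512),bool)); q=sel(w,.48,.57,-.10,.10,.03,.06); print(len(q))
q=sel(w,.515,.57,-.095,-.05,.02,.08); print("handle",len(q),q.mean(0) if len(q) else 0,q[:,2].max() if len(q) else 0)
for nm,x,z in (("s",.4745,.066),("l",.545,.091)):
    for y in (0,.05):
        q=sel(w,x-.015,x+.015,y-.015,y+.015,.05,.1); print(nm,y,len(q),q.mean(0) if len(q) else 0,q[:,2].max() if len(q) else 0)
E
python3 k.py; ls pics
```

```text
[ 0.46933611 -0.06868562  0.016844  ] 89.72465299479805 [-7.74422015  4.87611597 33.45064847] 0.1388921420498301 40.00749170780182 radius 0.21818591516340066 q 1.9214938069208294
595
handle 66 [ 0.54051973 -0.06893043  0.03758213] 0.042662647870888915
s 0 16 [0.47789828 0.00207407 0.06227477] 0.0843850264366065
s 0.05 21 [0.4758632  0.05047034 0.05993808] 0.06635748659815666
l 0 40 [ 5.47728701e-01 -4.00230856e-04  7.51847703e-02] 0.09280843160952068
l 0.05 42 [0.54705565 0.04954336 0.07597221] 0.09396729146212746
fin1745.png
scene0.png
top0.png
v1.png
w1.png
w3.png
w5.png
w_645.png
```

Emit:
play_rows --increments "0 0 -0.15 0 -1;0 0 0 0 -1;0 0 0 0 -1;0 0 0 0 -1;0 0 0 0 -1"

```text
clock: 17.92
position: [0.4693, -0.0687, 0.018]
ee_rot: [-0.007, -3.139, -0.005]
force: [-5.9, 5.2, 22.3]
width: 0.137
gripper_force: 40.0
```

```bash
python3 k.py; ls pics/fin*
```

```text
[ 0.46930351 -0.06869515  0.01799497] 89.74211544645853 [-5.9181204   5.19977041 22.31202143] 0.13717620678900022 40.004830956459045 radius 0.21819659676597325 q 1.9162188026102402
601
handle 69 [ 0.54063121 -0.06868129  0.03880636] 0.04415307908694188
s 0 18 [0.4767809  0.00175136 0.06062699] 0.06762705408591807
s 0.05 18 [0.47600364 0.05034833 0.06097892] 0.06639044416565987
l 0 42 [ 5.47914945e-01 -4.37739550e-04  7.40559706e-02] 0.09464061814969016
l 0.05 43 [0.54655709 0.04954043 0.07400759] 0.09198102160676003
pics/fin1745.png
pics/fin1791.png
```

View pics/fin1791.png

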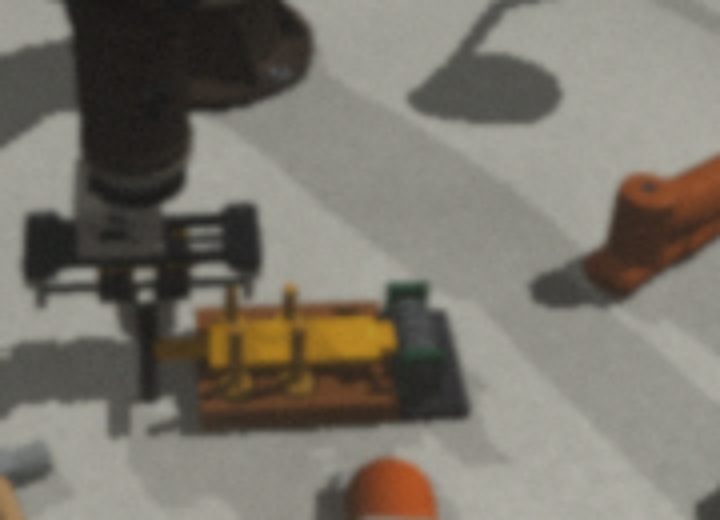

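The arm lies level over the aisle at about (300,342). The handle is held at (147,340), and all four dies stand upright with their stems at columns 232 and 290.

```bash
python3 -c "
from h import *
print(job.sign_off())"
```

```text
the job is handed in; nothing more can be done
None
```

I handed the job in with both dies upright and home in the rows of their samples, and the gripper holding the keeper arm at its stop (about 1.92 rad); the sign-off gave no verdict back.

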